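Unbolt the red solvent chest

ROBOT

A 7-joint arm with a two-finger parallel gripper is mounted at the origin on the work surface. World frame = base frame: x ahead of the robot, y to its left, z up, the work surface at z = 0. Lengths are in mm, angles in rad, forces in N, time in s.
With the tool pointing down it reaches from about 350 to 775 mm from the base axis. Payload 3.1 kg.
Tool frame: the origin (TCP) lies midway between the tips of the shut fingers; the grasp point (between the pads) lies 19 mm behind it; z points along the fingers, y is the line along which they close (so a half turn about z gives the same grasp; the last joint's range is limited). The gripper opens to 85 mm and grips with 20 to 120 N. Pads are 22 mm wide; open, the fingers measure 114 mm over their backs; the gripper's body (76 mm by 85 mm) begins 54 mm behind the grasp point. The pads swing forward as they close: fully open they stand 13 mm farther back than shut.
Start: joints at [1.257, 0.311, 0.014, 1.512, -0.004, 1.319, -0.027], TCP at [147.689, -529.816, 231.304] pointing down, gripper open.
Joint ranges: [-2.7, 2.7], [-0.3, 1.91], [-1.27, 1.3], [0.12, 2.57], [-1.44, 4.58], [0.2, 2.03], [-3.05, 3.05]. Speed limits (rad/s): [2.79, 2.79, 3.14, 3.14, 3.14, 3.14, 3.14].

INTERFACE

Orientations are given as a unit quaternion [w, x, y, z].
In Python, from station import env gives the robot as it stands.
- The arm moves only by the tool step_arm, never from a script. Its argument "moves" is a list of rows, each an object of numbers: "tx", "ty", "tz": the shift along the tool's x, y, z in m; "wx", "wy", "wz": the turn, a rotation vector about the tool's x, y, z in degrees; "fingers": the finger opening in m, from 0 to 0.0854. A call has exactly 5 rows; each row is the pose to reach, as a shift and turn from the pose commanded when the call began, along the tool's axes at that moment; what a row does not reach only later rows make up. A row lasts 1/12 s, in which the tool goes at most 41.7 mm and 7.16 degrees, less where a joint would pass 70% of its speed; a pose out of reach is approached as far as the arm can. A call with a gripper value outside its range is refused whole. The fingers move at their own pace and stop on an object; "grip_force" is the grip in N (left out, the last holds). Time passes only in rows, so rows that repeat a pose let the fingers close, or fill a call up. It gives the time, the measured TCP pose, the force, the opening and the grip force at its end, in the units of the state.
- env.read_state(): the state, without advancing time (a new reading comes with each control period).
- env.camera(name): name is "scene" or "top" or "wrist"; returns the picture (400x640x3 uint8, red, green, blue); there is no depth.
- env.camera_params(name): a dict with "K" (3x3 intrinsics, pixels), "camera_from_world" (4x4, takes a point from world to camera coordinates). Camera axes: x right, y down, z forward; pixel columns grow to the right and rows downward; lengths in mm; the calibration is good to about 2 mm. A picture is of the moment at which its call begins: read the wrist's pose just before it. camera_params takes no time and is no camera call; for the wrist camera it gives the pose at the moment of the call.
- env.close_job(): hands the job in; it is judged then, once.
The state is a dict: "clock": time; "joints": joint angles; "qd": joint speeds; "effort": joint torques, N m; "tool_pos": TCP position; "ee_rot": TCP orientation; "ft_force": force on the tool from outside, world axes, zero at the start; "wrist_torque": the same for the moment, N m; "width": finger opening in mm; "finger_force": force on a finger pad.
Only numpy, scipy, OpenCV 4.12 (cv2) and the standard library are available. Lean on these libraries where they do the work, as an engineer would, in place of code of your own. Each camera call takes 0.05 s, during which the arm holds its last target. There are 200 camera calls.

TASK

Unbolt the hatch of the red chest: lift the yellow bolt handle up out of its notch, then slide the bolt all the way back out of its keeper and let go. Leave the blue chest's bolt as it is, and do not knock over the little amber jar.

Things in the scene. Friction and masses are not known exactly. Their poses are not given: they have to be found in the camera images.
- red_root (a point): Point on the bolt's axis where the red chest's handle joins the bolt, 140 mm above the bench; it moves with the bolt. Frame: z up, +y the way the bolt slides out, -x where the handle points when down (it does not turn with the handle). The chest is fixed, 200 x 200 x 110 mm high; hatch plate 26 mm below the point. Steel bolt, 16 mm thick, 180 mm long, along y.
- red_handle (a joint): Lift angle of the red chest's straight handle about the bolt's axis, rad: 0 down (level), 1.57 upright (stop); stays where left, about 1 N. 82 mm long from the axis: 10 mm thick, from 32 mm on a yellow sleeve 12 mm thick. Notch: gap of 14 mm between two lugs 16 to 24 mm from the axis, tops 6 mm above it; the handle clears them at about 0.7.
- red_bolt (a joint): How far the red chest's bolt is slid out, m: 0 in, 0.060 fully out (stop); clear of the keeper at 0.025. Takes 2 to 3 N, stays where left; handle down, it moves only 2 mm. Keeper 65 mm to -y of the bolted red_root, guides 27 mm to -y and 88 mm to +y: steel blocks up to 20 mm long in y, 16 mm either side and above the axis. The raised handle's path between is free.
- blue_grip (a point): Point in the middle of the yellow sleeve, 55 mm from the bolt axis, of the handle on the blue chest, which is the same as the red one in size, build and bolt. It stays bolted: leave it alone.
- reagent_center (a point): Centre, half-way up, of a loose amber jar with a black cap, 50 mm in diameter, 90 mm high, standing on the bench between the two chests (a bystander; its z axis is up).
Mind the look-alikes: they are no part of the job. Leave any green look-alike of the part that bears reagent_center alone.

How it is judged:
By the outcome, as a careful person would: the job done as asked, in the order asked, and still so for the second after the job is handed in, with the robot touching nothing.
It also fails if it takes over 29 s, if anything falls off the work surface, if the arm or the gripper's body presses on something with over 40 N, if the wrist force passes 120 N, or if a joint passes its speed limit or range.

## Working session

There is one attempt and no reset: what is moved stays moved. The work goes in short steps, Python scripts to look and compute and a tool call to move; the robot and the scene stay as the last step left them, time stands still between calls to the robot, and variables do not carry over. Pictures are saved under pics/ and viewed, at most 10 in all, crops included, and the job is handed in when it is done.

Besides the shell and the picture viewer there is one more tool, called after ">>>" as name(argument=value, ...) on one line, values as JSON. step_arm: Moves the arm, as the interface text tells. Its arguments: {"type":"object","properties":{"moves":{"type":"array","items":{"type":"object","properties":{"tx":{"type":"number"},"ty":{"type":"number"},"tz":{"type":"number"},"wx":{"type":"number"},"wy":{"type":"number"},"wz":{"type":"number"},"fingers":{"type":"number"}}}},"grip_force":{"type":"number"}},"required":["moves"]}

```bash
mkdir -p pics; python3 - <<'E'
from station import env
import cv2
s=env.read_state();print({k:(s[k]) for k in('clock','tool_pos','ee_rot','ft_force','width')})
for n in("scene","top"):
    cv2.imwrite(f"pics/{n}0.png",env.camera(n)[:,:,::-1]);p=env.camera_params(n);print(n,p['K'],p['camera_from_world'])
E
```

```text
{'clock': 0.0, 'tool_pos': array([ 147.45439011, -529.11849451,  230.23202602]), 'ee_rot': array([-1.13783698e-03,  9.90777285e-01,  1.35495500e-01, -2.17416845e-04]), 'ft_force': array([ 0.79093611, -0.55414011,  0.05847457]), 'width': 85.65705225540626}
scene [[375.53163594   0.         316.6736053 ]
 [  0.         375.53163594 203.91619484]
 [  0.           0.           1.        ]] [[ 4.72391833e-01  8.81244504e-01  1.59398860e-02 -2.80193489e+02]
 [ 6.01877525e-01 -3.09319692e-01 -7.36250482e-01 -2.57004643e+02]
 [-6.43886171e-01  3.57392574e-01 -6.76521358e-01  1.20227675e+03]
 [ 0.00000000e+00  0.00000000e+00  0.00000000e+00  1.00000000e+00]]
top [[409.66849121   0.         319.80021819]
 [  0.         409.66849121 196.30784868]
 [  0.           0.           1.        ]] [[ 2.52530887e-02 -9.99630571e-01  1.00500209e-02 -1.86398179e+01]
 [-9.91844136e-01 -2.63102019e-02 -1.24711600e-01  5.89428382e+02]
 [ 1.24929946e-01 -6.81870115e-03 -9.92142134e-01  7.97587505e+02]
 [ 0.00000000e+00  0.00000000e+00  0.00000000e+00  1.00000000e+00]]
```

View pics/top0.png

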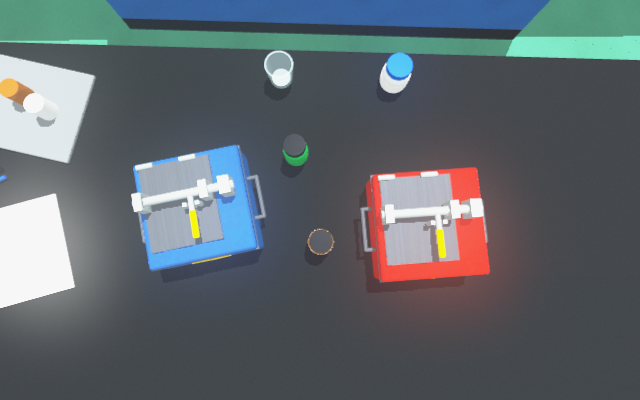

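View pics/scene0.png

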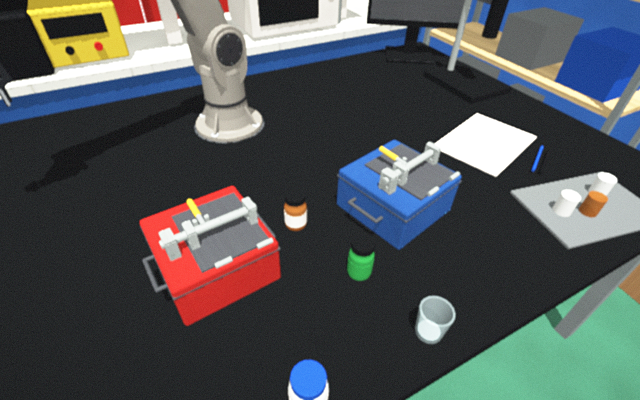

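Top view: the red chest is on the right, with its bolt running from (388,213) to (470,208) and its yellow sleeve near (441,243). The jar is at (320,241) and the blue chest is on the left. In the scene view the red sleeve is near (195,210).

```bash
cat > h.py <<'E'
import numpy as np,cv2
from station import env
def ray(p,uv):
    T=p['camera_from_world'];R=T[:3,:3];o=-R.T@T[:3,3]
    return o,R.T@np.linalg.solve(p['K'],[uv[0],uv[1],1])
def plane(p,uv,z):
    o,d=ray(p,uv);return o+d*(z-o[2])/d[2]
def yellow(img,box):
    h=cv2.cvtColor(img,cv2.COLOR_RGB2HSV);m=cv2.inRange(h,(22,150,120),(38,255,255))
    k=np.zeros_like(m);x0,y0,x1,y1=box;k[y0:y1,x0:x1]=m[y0:y1,x0:x1]
    n,l,st,c=cv2.connectedComponentsWithStats(k);i=1+np.argmax(st[1:,4]);ys,xs=np.where(l==i)
    pts=np.c_[xs,ys].astype(float);return pts
E
python3 - <<'E'
from h import *
R={}
for n,b in(("top",(400,200,480,280)),("scene",(170,180,230,240))):
    img=cv2.imread(f"pics/{n}0.png")[:,:,::-1].copy();pts=yellow(img,b);p=env.camera_params(n);c=pts.mean(0)
    w=np.array([plane(p,q,143) for q in pts])[:,:2];d=np.linalg.svd(w-w.mean(0),full_matrices=False)[2][0]
    d*=-np.sign(d[0]);t=(w-w.mean(0))@d
    print(n,c,len(pts),w.mean(0),'dir',d,'yaw',np.degrees(np.arctan2(-d[1],-d[0])),t.min(),t.max());R[n]=ray(p,c)
(o1,d1),(o2,d2)=R.values()
A=np.c_[d1,-d2];s=np.linalg.lstsq(A,o2-o1,rcond=None)[0];print(o1+s[0]*d1,o2+s[1]*d2)
# chest yaw from bolt blocks, jar cap
p=env.camera_params("top")
a=plane(p,(388,213),148);b=plane(p,(470,208),148);print(a,b,np.degrees(np.arctan2(*(-(a-b)[:2]*[1,-1]))))
print('jar',plane(p,(320,241),90))
img=cv2.imread("pics/top0.png")[:,:,::-1].copy();h=cv2.cvtColor(img,cv2.COLOR_RGB2HSV)
m=cv2.inRange(h,(0,180,120),(8,255,255));cs=max(cv2.findContours(m,0,2)[0],key=cv2.contourArea);bx=cv2.boxPoints(cv2.minAreaRect(cs));print(np.array([plane(p,q,110)[:2] for q in bx]))
E
```

```text
top [440.56647399 243.34104046] 173 [ 498.79386187 -216.78635332] dir [-0.99606243 -0.08865456] yaw 5.086209657162295 -23.63773426174858 23.712803998131935
scene [192.07792208 205.90909091] 77 [ 496.2544783  -217.38920003] dir [-0.99843143 -0.05598821] yaw 3.2095666648635954 -25.950385196131265 25.640868999549603
[ 498.7380629  -216.39586087  144.29530522] [ 498.35541617 -217.53774472  144.63476517]
[ 549.34776899 -123.22433461  148.        ] [ 561.97850893 -268.06020216  148.        ] 4.983999157351901
jar [498.34781387  -5.52832859  90.        ]
[[ 522.3763595  -109.61211971]
 [ 541.73659543 -309.26028371]
 [ 446.12923986 -313.71340968]
 [ 427.54088351 -117.16497454]]
```

>>> step_arm(moves=[{"tx": 0.03, "ty": -0.015, "wz": 3}, {"tx": 0.065, "ty": -0.032, "wz": 6}, {"tx": 0.1, "ty": -0.049, "wz": 9}, {"tx": 0.135, "ty": -0.066, "wz": 10.5}, {"tx": 0.17, "ty": -0.083, "wz": 10.5}], grip_force=30)

```text
invalid input
```

>>> step_arm(moves=[{"tx": 0.03, "ty": -0.015, "tz": 0, "wx": 0, "wy": 0, "wz": 3, "fingers": 0.08}, {"tx": 0.065, "ty": -0.032, "tz": 0, "wx": 0, "wy": 0, "wz": 6, "fingers": 0.08}, {"tx": 0.1, "ty": -0.049, "tz": 0, "wx": 0, "wy": 0, "wz": 9, "fingers": 0.08}, {"tx": 0.135, "ty": -0.066, "tz": 0, "wx": 0, "wy": 0, "wz": 10.5, "fingers": 0.08}, {"tx": 0.17, "ty": -0.083, "tz": 0, "wx": 0, "wy": 0, "wz": 10.5, "fingers": 0.08}], grip_force=30)

```text
clock: 0.52
tool_pos: [290.0, -402.5, 230.9]
ee_rot: [-0.0, 0.999, 0.044, -0.0]
ft_force: [1.0, -0.7, 0.5]
width: 80.2
finger_force: 0.0
```

>>> step_arm(moves=[{"tx": 0.03, "ty": -0.0225, "tz": 0, "wx": 0, "wy": 0, "wz": 0, "fingers": 0.05}, {"tx": 0.06, "ty": -0.045, "tz": 0, "wx": 0, "wy": 0, "wz": 0, "fingers": 0.05}, {"tx": 0.09, "ty": -0.0675, "tz": 0, "wx": 0, "wy": 0, "wz": 0, "fingers": 0.05}, {"tx": 0.12, "ty": -0.09, "tz": 0, "wx": 0, "wy": 0, "wz": 0, "fingers": 0.05}, {"tx": 0.15, "ty": -0.112, "tz": 0, "wx": 0, "wy": 0, "wz": 0, "fingers": 0.05}])

```text
clock: 0.93
tool_pos: [429.4, -277.7, 231.0]
ee_rot: [-0.0, 0.999, 0.044, -0.0]
ft_force: [1.0, -0.9, -0.2]
width: 50.1
finger_force: 0.0
```

>>> step_arm(moves=[{"tx": 0.02, "ty": -0.015, "tz": 0, "wx": 0, "wy": 0, "wz": 0, "fingers": 0.05}, {"tx": 0.045, "ty": -0.034, "tz": 0, "wx": 0, "wy": 0, "wz": 0, "fingers": 0.05}, {"tx": 0.065, "ty": -0.05, "tz": 0, "wx": 0, "wy": 0, "wz": 0, "fingers": 0.05}, {"tx": 0.075, "ty": -0.056, "tz": 0, "wx": 0, "wy": 0, "wz": 0, "fingers": 0.05}, {"tx": 0.075, "ty": -0.056, "tz": 0, "wx": 0, "wy": 0, "wz": 0, "fingers": 0.05}])

```text
clock: 1.35
tool_pos: [500.3, -213.7, 230.7]
ee_rot: [-0.001, 0.999, 0.047, 0.0]
ft_force: [-0.0, -0.3, 0.4]
width: 50.1
finger_force: 0.0
```

```bash
python3 - <<'E'
from h import *
s=env.read_state();p=env.camera_params("wrist");img=env.camera("wrist");cv2.imwrite("pics/w1.png",img[:,:,::-1])
print(s['tool_pos'],s['ee_rot'])
pts=yellow(img,(0,0,640,400));w=np.array([plane(p,q,146) for q in pts])[:,:2];d=np.linalg.svd(w-w.mean(0),full_matrices=False)[2][0];d*=-np.sign(d[0]);t=(w-w.mean(0))@d
print(pts.mean(0),len(pts),w.mean(0),np.degrees(np.arctan2(-d[1],-d[0])),t.min(),t.max())
E
```

```text
[ 500.32174177 -213.68881846  230.69710009] [-1.07564855e-03  9.98875512e-01  4.73973978e-02  2.01982457e-04]
[324.7673031  202.81026253] 838 [ 501.28035223 -218.1595638 ] 5.441017787317547 -23.503295585854232 25.68209899848065
```

View pics/w1.png

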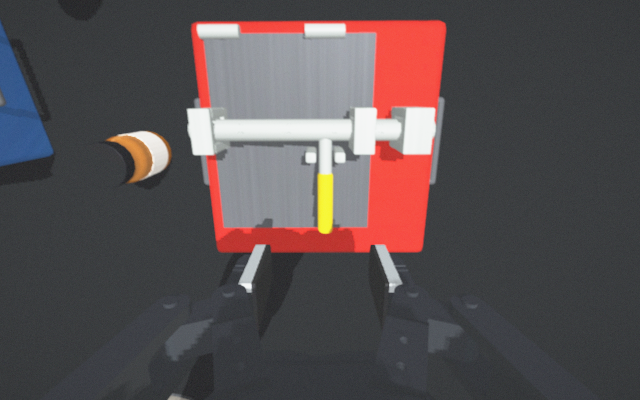

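The wrist view shows the yellow sleeve at (325,203), in line with the finger midline. The jar is at (140,155), well clear. I'll descend next.

>>> step_arm(moves=[{"tx": 0, "ty": 0.004, "tz": 0.025, "wx": 0, "wy": 0, "wz": 0, "fingers": 0.045}, {"tx": 0, "ty": 0.004, "tz": 0.055, "wx": 0, "wy": 0, "wz": 0, "fingers": 0.045}, {"tx": 0, "ty": 0.004, "tz": 0.08, "wx": 0, "wy": 0, "wz": 0, "fingers": 0.045}, {"tx": 0, "ty": 0.004, "tz": 0.095, "wx": 0, "wy": 0, "wz": 0, "fingers": 0.045}, {"tx": 0, "ty": 0.004, "tz": 0.106, "wx": 0, "wy": 0, "wz": 0, "fingers": 0.045}])

```text
clock: 1.82
tool_pos: [495.3, -223.6, 123.0]
ee_rot: [0.0, 0.999, 0.042, -0.003]
ft_force: [-1.0, 0.4, 0.4]
width: 45.0
finger_force: 0.0
```

>>> step_arm(moves=[{"tx": 0, "ty": 0, "tz": 0.001, "wx": 0, "wy": 0, "wz": 0, "fingers": 0.03}, {"tx": 0, "ty": 0, "tz": 0.001, "wx": 0, "wy": 0, "wz": 0, "fingers": 0.02}, {"tx": 0, "ty": 0, "tz": 0.001, "wx": 0, "wy": 0, "wz": 0, "fingers": 0.01}, {"tx": 0, "ty": 0, "tz": 0.001, "wx": 0, "wy": 0, "wz": 0, "fingers": 0.004}, {"tx": 0, "ty": 0, "tz": 0.001, "wx": 0, "wy": 0, "wz": 0, "fingers": 0.004}], grip_force=30)

```text
clock: 2.23
tool_pos: [497.1, -217.6, 124.5]
ee_rot: [-0.003, 0.999, 0.045, -0.002]
ft_force: [-3.7, 4.8, -2.0]
width: 10.9
finger_force: 29.2
```

>>> step_arm(moves=[{"tx": 0.0003, "ty": 0, "tz": -0.0057, "wx": 0, "wy": 0, "wz": 0, "fingers": 0.004}, {"tx": 0.0018, "ty": 0, "tz": -0.0141, "wx": 0, "wy": 0, "wz": 0, "fingers": 0.004}, {"tx": 0.0045, "ty": 0, "tz": -0.0222, "wx": 0, "wy": 0, "wz": 0, "fingers": 0.004}, {"tx": 0.0084, "ty": 0, "tz": -0.0298, "wx": 0, "wy": 0, "wz": 0, "fingers": 0.004}, {"tx": 0.0134, "ty": 0, "tz": -0.0367, "wx": 0, "wy": 0, "wz": 0, "fingers": 0.004}])

```text
clock: 2.65
tool_pos: [510.5, -216.2, 160.7]
ee_rot: [-0.003, 0.999, 0.045, -0.002]
ft_force: [-1.3, 5.1, -7.1]
width: 10.5
finger_force: 29.2
```

>>> step_arm(moves=[{"tx": 0.004, "ty": 0, "tz": -0.0045, "wx": 0, "wy": 0, "wz": 0, "fingers": 0.004}, {"tx": 0.0085, "ty": 0, "tz": -0.008, "wx": 0, "wy": 0, "wz": 0, "fingers": 0.004}, {"tx": 0.0135, "ty": 0, "tz": -0.012, "wx": 0, "wy": 0, "wz": 0, "fingers": 0.004}, {"tx": 0.018, "ty": 0, "tz": -0.0145, "wx": 0, "wy": 0, "wz": 0, "fingers": 0.004}, {"tx": 0.02, "ty": 0, "tz": -0.0155, "wx": 0, "wy": 0, "wz": 0, "fingers": 0.004}])

```text
clock: 3.07
tool_pos: [529.8, -214.3, 176.2]
ee_rot: [-0.003, 0.999, 0.045, -0.003]
ft_force: [-6.0, 6.6, -2.4]
width: 10.9
finger_force: 29.4
```

```bash
python3 - <<'E'
from h import *
s=env.read_state();print(s['tool_pos'],s['width'],s['ft_force'])
i=env.camera("scene");cv2.imwrite("pics/s2.png",cv2.resize(i[150:330,110:310,::-1],None,fx=3,fy=3))
E
```

```text
[ 529.77619164 -214.34869175  176.23953919] 10.902045804522418 [-5.95855065  6.57302245 -2.42908422]
```

View pics/s2.png

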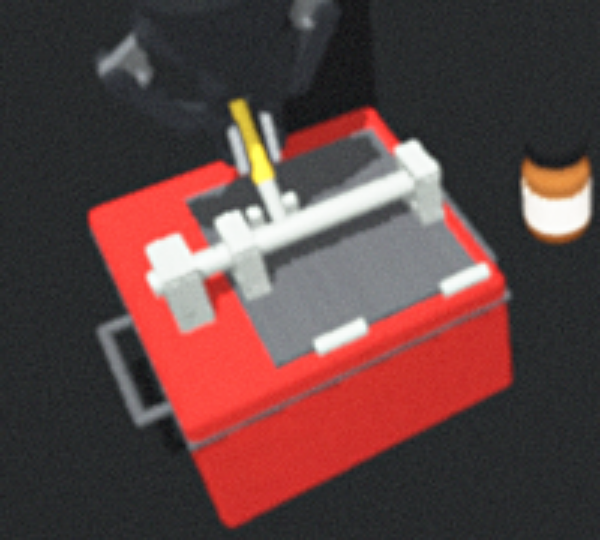

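The handle is raised clear of the lugs and held between the pads, at about (255,150) in the crop. Next I'll slide the bolt.

>>> step_arm(moves=[{"tx": 0, "ty": -0.005, "tz": 0, "wx": 0, "wy": 0, "wz": 0, "fingers": 0.004}, {"tx": 0, "ty": -0.012, "tz": 0, "wx": 0, "wy": 0, "wz": 0, "fingers": 0.004}, {"tx": 0, "ty": -0.019, "tz": 0, "wx": 0, "wy": 0, "wz": 0, "fingers": 0.004}, {"tx": 0, "ty": -0.026, "tz": 0, "wx": 0, "wy": 0, "wz": 0, "fingers": 0.004}, {"tx": 0, "ty": -0.033, "tz": 0, "wx": 0, "wy": 0, "wz": 0, "fingers": 0.004}])

```text
clock: 3.53
tool_pos: [527.9, -185.8, 176.6]
ee_rot: [0.001, 0.999, 0.044, -0.001]
ft_force: [-3.6, -2.8, -3.6]
width: 10.2
finger_force: 29.5
```

>>> step_arm(moves=[{"tx": 0, "ty": -0.007, "tz": 0, "wx": 0, "wy": 0, "wz": 0, "fingers": 0.004}, {"tx": 0, "ty": -0.013, "tz": 0, "wx": 0, "wy": 0, "wz": 0, "fingers": 0.004}, {"tx": 0, "ty": -0.019, "tz": 0, "wx": 0, "wy": 0, "wz": 0, "fingers": 0.004}, {"tx": 0, "ty": -0.024, "tz": 0, "wx": 0, "wy": 0, "wz": 0, "fingers": 0.004}, {"tx": 0, "ty": -0.027, "tz": 0, "wx": 0, "wy": 0, "wz": 0, "fingers": 0.004}])

```text
clock: 3.95
tool_pos: [525.2, -157.3, 176.7]
ee_rot: [0.0, 0.999, 0.045, -0.001]
ft_force: [-4.8, -2.8, -1.8]
width: 10.7
finger_force: 29.6
```

>>> step_arm(moves=[{"tx": 0, "ty": -0.001, "tz": 0, "wx": 0, "wy": 0, "wz": 0, "fingers": 0.004}, {"tx": 0, "ty": -0.002, "tz": 0, "wx": 0, "wy": 0, "wz": 0, "fingers": 0.004}, {"tx": 0, "ty": -0.003, "tz": 0, "wx": 0, "wy": 0, "wz": 0, "fingers": 0.004}, {"tx": 0, "ty": -0.004, "tz": 0, "wx": 0, "wy": 0, "wz": 0, "fingers": 0.004}, {"tx": 0, "ty": -0.004, "tz": 0, "wx": 0, "wy": 0, "wz": 0, "fingers": 0.004}])

```text
clock: 4.37
tool_pos: [525.3, -154.1, 176.9]
ee_rot: [0.0, 0.999, 0.044, -0.001]
ft_force: [-4.7, -2.1, -2.2]
width: 10.2
finger_force: 29.3
```

>>> step_arm(moves=[{"tx": 0, "ty": -0.001, "tz": 0, "wx": 0, "wy": 0, "wz": 0, "fingers": 0.004}, {"tx": 0, "ty": -0.002, "tz": 0, "wx": 0, "wy": 0, "wz": 0, "fingers": 0.004}, {"tx": 0, "ty": -0.003, "tz": 0, "wx": 0, "wy": 0, "wz": 0, "fingers": 0.004}, {"tx": 0, "ty": -0.004, "tz": 0, "wx": 0, "wy": 0, "wz": 0, "fingers": 0.004}, {"tx": 0, "ty": -0.004, "tz": 0, "wx": 0, "wy": 0, "wz": 0, "fingers": 0.004}])

```text
clock: 4.78
tool_pos: [525.3, -153.9, 177.0]
ee_rot: [0.003, 0.999, 0.043, -0.0]
ft_force: [-3.5, -7.6, -3.7]
width: 10.9
finger_force: 29.4
```

The bolt has reached its stop: the tool no longer moves and the force is rising. I'll ease the load off, open and retreat upward.

>>> step_arm(moves=[{"tx": 0, "ty": 0.002, "tz": 0, "wx": 0, "wy": 0, "wz": 0, "fingers": 0.004}, {"tx": 0, "ty": 0.003, "tz": 0, "wx": 0, "wy": 0, "wz": 0, "fingers": 0.015}, {"tx": 0, "ty": 0.003, "tz": 0, "wx": 0, "wy": 0, "wz": 0, "fingers": 0.03}, {"tx": 0, "ty": 0.003, "tz": 0, "wx": 0, "wy": 0, "wz": 0, "fingers": 0.045}, {"tx": 0, "ty": 0.003, "tz": 0, "wx": 0, "wy": 0, "wz": 0, "fingers": 0.045}])

```text
clock: 5.2
tool_pos: [527.9, -151.7, 177.7]
ee_rot: [-0.0, 0.999, 0.045, 0.002]
ft_force: [0.3, 0.5, 0.0]
width: 44.8
finger_force: 0.0
```

>>> step_arm(moves=[{"tx": 0, "ty": 0, "tz": -0.01, "wx": 0, "wy": 0, "wz": 0, "fingers": 0.045}, {"tx": 0, "ty": 0, "tz": -0.035, "wx": 0, "wy": 0, "wz": 0, "fingers": 0.045}, {"tx": 0, "ty": 0, "tz": -0.065, "wx": 0, "wy": 0, "wz": 0, "fingers": 0.045}, {"tx": 0, "ty": 0, "tz": -0.095, "wx": 0, "wy": 0, "wz": 0, "fingers": 0.045}, {"tx": 0, "ty": 0, "tz": -0.12, "wx": 0, "wy": 0, "wz": 0, "fingers": 0.045}])

```text
clock: 5.62
tool_pos: [527.1, -152.6, 299.9]
ee_rot: [0.0, 0.999, 0.045, 0.002]
ft_force: [0.9, 1.1, -0.5]
width: 45.0
finger_force: 0.0
```

>>> step_arm(moves=[{"tx": -0.03, "ty": 0, "tz": 0, "wx": 0, "wy": 0, "wz": 0, "fingers": 0.045}, {"tx": -0.06, "ty": 0, "tz": 0, "wx": 0, "wy": 0, "wz": 0, "fingers": 0.045}, {"tx": -0.08, "ty": 0, "tz": 0, "wx": 0, "wy": 0, "wz": 0, "fingers": 0.045}, {"tx": -0.09, "ty": 0, "tz": 0, "wx": 0, "wy": 0, "wz": 0, "fingers": 0.045}, {"tx": -0.09, "ty": 0, "tz": 0, "wx": 0, "wy": 0, "wz": 0, "fingers": 0.045}])

```text
clock: 6.03
tool_pos: [435.5, -161.6, 297.8]
ee_rot: [0.001, 0.999, 0.043, 0.001]
ft_force: [0.9, 0.5, 0.7]
width: 44.8
finger_force: 0.0
```

```bash
python3 - <<'E'
from h import *
s=env.read_state();print(s['tool_pos'],s['width'],s['ft_force'])
cv2.imwrite("pics/w3.png",env.camera("wrist")[:,:,::-1])
i=env.camera("scene");cv2.imwrite("pics/s3.png",cv2.resize(i[120:330,110:370,::-1],None,fx=2.8,fy=2.8))
E
```

```text
[ 435.52749246 -161.60181181  297.81307471] 44.82208821186979 [0.85651068 0.52553209 0.67718682]
```

View pics/w3.png

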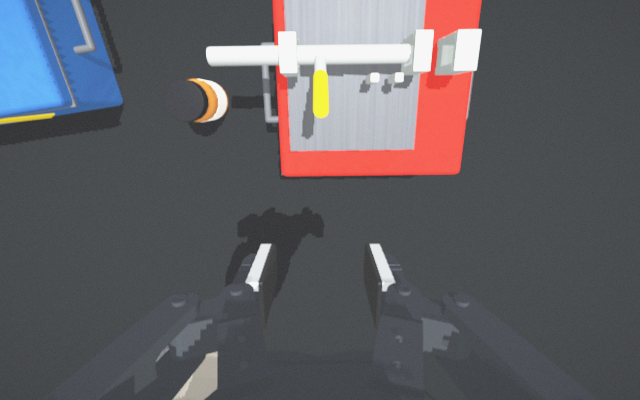

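View pics/s3.png

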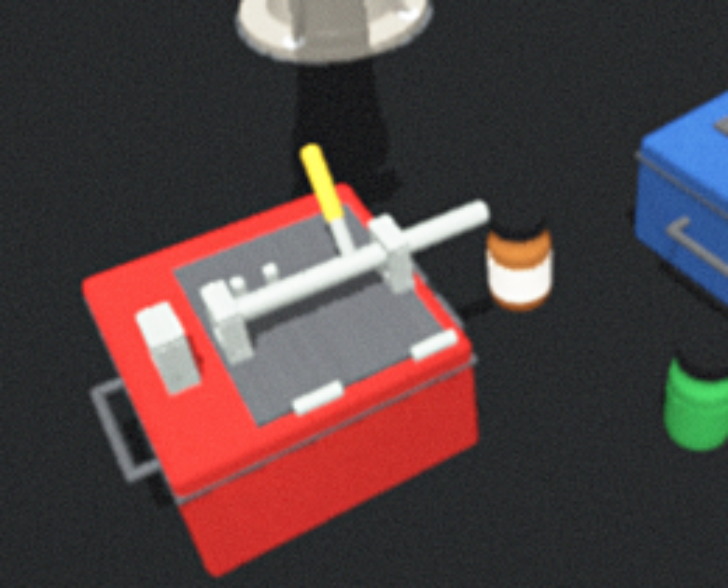

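The bolt is out of the keeper. The handle sits 33 px (about 28 mm) from the left guide in the wrist view, which matches a 60 mm slide. The handle is still raised, the jar is upright, and nothing is touching the arm.

```bash
python3 -c "
from station import env
print(env.close_job())"
```

```text
the job is handed in; nothing more can be done
None
```

The red chest is unbolted: I lifted the handle out of its notch, slid the bolt the full 60 mm to its stop and let go. The amber jar is still standing, the blue chest's bolt was left alone, and I handed the job in at about 6 s of the 29 s allowed.

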